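# Warm the pretzel dip and open the lye bottle

## Task

Get the pretzel dip started: turn the knob of the hob clockwise until its white pointer line is at the green mark, and let go of it. Then push down the blue safety cap of the lye bottle, twist it anticlockwise until it comes free, and lift it straight up; finish while still holding the cap, level, about five centimetres above the mouth of the bottle. Keep the bottle standing in its place on the green trivet and leave everything else on the counter where it is.

Things in the scene. Friction and masses are not known exactly. Their poses are not given: they have to be found in the camera images.
- knob_grip (a point): Knob of the black portable hob (300 wide, 380 deep, top 60 mm above the counter): an upright black cylinder, 52 mm in diameter, top 29 mm above the hob's. The point lies on its axis, 9 mm below its flat top, and turns with it. On the hob's far side a pan, 97 mm high with its lid, stands with its rim about 90 mm from this axis.
- knob (a joint): Angle of the hob's knob, rad; grows when turned clockwise seen from above, from 0 (off end of the scale) to 4.6. Its white pointer line is at the green mark at 1.80; it starts between 0.35 and 1.30. It stays where it is left and takes about 0.04 N m to turn.
- dial_mark (a point): Centre of the green mark of the scale, a dash 18 mm long and 8 mm wide, pointing at the knob, printed on the hob's top 42 mm from the knob's axis; the other marks of the scale are black.
- bottle: White bottle with an orange label, loose, about 1.1 kg, standing on the trivet. 84 mm in diameter up to 108 mm, then a cone narrowing to 38 mm at 140 mm, a collar 52 mm wide at 140 to 143 mm, and a neck 34 mm wide (43 mm over its catches). Origin at the centre of its underside, z up its axis. While the cap is pressed down, friction on the trivet keeps the bottle from turning.
- bottle_mouth (a point): Centre of the rim of the bottle's mouth, 170 mm above its underside, hidden inside the cap while this is on. Axes as the bottle's.
- cap_center (a point): Centre (half-way up) of the blue ribbed push-and-turn cap: 54 mm in diameter, 34 mm high, white arrows on top, loose, 50 g. Closed, it lies 4 mm below the mouth's rim, the cap's lower edge 149 mm and its top 183 mm above the bottle's underside, its x axis along the bottle's. Fingers may reach 12 mm below the lower edge, beside it.
- cap_spring (a joint): How far the cap is pushed down on its spring, m: about 0 closed, 0.006 when it bottoms on the collar, -0.001 when off. 6 N starts it, 14 N bottoms it. Lugs in the cap sit behind catches on the neck: it must be pushed down over 4 mm and, held down, turned anticlockwise seen from above. It is free from 43 to 75 degrees (aim at 60; stop at 75), then lifts straight off.
- pan: Steel pan with a lid, on the cooking zone of the hob; 202 mm in diameter, 97 mm high over the lid's knob, two side handles, 1.5 kg. Origin at the centre of its underside. To be left alone.
- board: Wooden rolling board 420 by 320 by 18 mm, fixed, on the side of the bottle opposite to the hob. Origin at the centre of its underside.
- pin: Tapered wooden rolling pin 380 mm long, 42 mm thick at the middle, lying on the board along its x axis. Origin at its centre. To be left alone.
- divider: Steel dough divider 155 by 100 mm with a wooden handle bar, 16 mm thick, lying on the board. Origin at the centre of its blade's underside. To be left alone.
- salt_jar: White jar with a wooden lid, 78 mm in diameter, 94 mm high, beyond the bottle. Origin at the centre of its underside. To be left alone.
- trivet: Green round silicone trivet, 176 mm in diameter, 8 mm thick, fixed. Origin at the centre of its underside.
There are look-alikes about, which are no part of the job. What is shaped like the part that bears cap_center but pink or turquoise is not meant.

How it is judged:
On the way, in this order (a step that is already met when the one before it is completed fails the run):
1. the knob's pointer is at the green mark (1.80, within 0.15 rad) and the knob is let go (value of joint knob between 1.65 and 1.95 rad and contact force between knob and the fingers below 0.2 N), for 0.3 s.
2. the cap is pushed down by more than 3 mm (value of joint cap_spring above 0.003 m), for 0.05 s.
3. the cap, still on the neck, is turned by more than 0.6 rad against the bottle (angle between the x axis of cap_center and the x axis of bottle, either way round above 0.6 rad and z of cap_center in the frame of bottle_mouth below 0.008 m), for 0.05 s.
At the end, for the whole second after the job is handed in: The knob stands within 0.15 rad of the green mark. The fingers hold the cap still, level within 0.3 rad, its centre 35 to 120 mm above the rim of the mouth and within 35 mm of its axis, not touching the bottle. The bottle stands upright on the trivet within 40 mm of where it was (value of joint knob between 1.65 and 1.95 rad and z of cap_center in the frame of bottle_mouth between 0.035 and 0.12 m and horizontal distance between cap_center and bottle_mouth below 0.035 m and angle between cap_center's own z axis and vertical below 0.3 rad and contact force between cap and the fingers above 1 N and contact force between cap and bottle below 0.1 N and linear speed of each of cap, bottle below 0.03 m/s and angle between bottle's own z axis and vertical below 0.08 rad and height (world z) of bottle below 0.013 m and distance of bottle from where it was at the start of the episode below 0.04 m); the arm keeps its last pose, push and grip.
It fails at once if the bottle is lifted off the trivet (height (world z) of bottle above 0.025 m).
It fails at once if the bottle is tipped by more than 0.3 rad (angle between bottle's own z axis and vertical above 0.3 rad).
It fails at once if the bottle is shoved more than 50 mm (distance of bottle from where it was at the start of the episode above 0.05 m).
It fails at once if the pan is moved more than 30 mm (distance of pan from where it was at the start of the episode above 0.03 m).
It fails at once if the rolling pin, dough divider or salt jar is moved more than 40 mm (distance of any of pin, divider, salt_jar from where it was at the start of the episode above 0.04 m).
It also fails if it takes over 54 s, if anything falls off the work surface, if the arm or the gripper's body presses on something with over 40 N, if the wrist force passes 120 N, or if a joint passes its speed limit or range.

## Robot

A 7-joint arm with a two-finger parallel gripper is mounted at the origin on the work surface. World frame = base frame: x ahead of the robot, y to its left, z up, the work surface at z = 0. Lengths are in m, angles in rad, forces in N, time in s.
With the tool pointing down it reaches from about 0.425 to 0.875 m from the base axis. Payload 4.7 kg.
Tool frame: the origin (TCP) lies midway between the tips of the shut fingers; the grasp point (between the pads) lies 19 mm behind it; z points along the fingers, y is the direction in which the jaws open and shut (so a half turn about z gives the same grasp; the last joint's range is limited). The gripper opens to 87 mm and grips with 3 to 60 N. Pads are 19 mm wide; open, the fingers measure 117 mm over their backs; the gripper's body (75 mm by 190 mm) begins 51 mm behind the grasp point.
Start: joints at [-1.136, 0.321, -0.07, 1.45, 0.023, 1.371, -0.057], TCP at [0.266, 0.593, 0.196] pointing down, gripper open.
Joint ranges: [-2.86, 2.86], [-0.3, 2.09], [-1.38, 1.24], [0.06, 2.45], [-1.56, 4.7], [0.09, 2.05], [-2.69, 2.69]. Speed limits (rad/s): [2.57, 2.57, 3.14, 3.14, 3.14, 3.14, 3.14].

## Interface

Orientations are given as a rotation vector (axis times angle).
In Python, from bench import ctrl, optics gives the robot as it stands. The module is installed in compiled form; this text tells all that it offers.
- The arm moves only by the tool step_arm, never from a script. Its argument "deltas" is a list of rows, each a list of 7 numbers: the turn, a rotation vector about the tool's x, y, z in degrees, then the shift along the tool's x, y, z in mm, then the finger opening in mm, from 0 to 87. A call has exactly 8 rows; each row is the pose to reach, as a shift and turn from the pose commanded when the call began, along the tool's axes at that moment; what a row does not reach only later rows make up. A row lasts 1/8 s, in which the tool goes at most 62.5 mm and 10.7 degrees, less where a joint would pass 70% of its speed; a pose out of reach is approached as far as the arm can. A call with a gripper value outside its range is refused whole. The fingers move at their own pace and stop on an object; "newtons" is the grip in N (left out, the last holds). Time passes only in rows, so rows that repeat a pose let the fingers close, or fill a call up. It gives the time, the measured TCP pose, the force and the opening at its end, in the units of the state.
- ctrl.get_state(): the state, without advancing time (a new reading comes with each control period).
- optics.get_image(name): name is "scene" or "top" or "wrist"; returns the picture (384x512x3 uint8, red, green, blue); there is no depth.
- optics.get_calibration(name): a dict with "K" (3x3 intrinsics, pixels), "k1" (the pictures are not rectified: a ray, as slopes to the right and down, at radius r is drawn at 1 + k1 r^2 times it, then the intrinsics apply), "R" (3x3) and "t" (3): a world point X has camera coordinates R X + t. Camera axes: x right, y down, z forward; pixel columns grow to the right and rows downward; lengths in m; the calibration is good to about 2 mm. A picture is of the moment at which its call begins: read the wrist's pose just before it. get_calibration takes no time and is no camera call; for the wrist camera it gives the pose at the moment of the call.
- ctrl.close_job(): hands the job in, once; it reports no verdict.
The state is a dict: "time": time; "joint_positions": joint angles; "qd": joint speeds; "joint_torque": joint torques, N m; "position": TCP position; "tool_rot": TCP orientation; "ft_force": force on the tool from outside, world axes, zero at the start; "torque": the same for the moment, N m; "grip_width": opening from 0.0 (shut) to 1.0 (fully open).
Only numpy, scipy, OpenCV 4.12 (cv2) and the standard library are available. Lean on these libraries where they do the work, as an engineer would, in place of code of your own. Each camera call takes 0.05 s, during which the arm holds its last target.

## Working session

There is one attempt and no reset: what is moved stays moved. The work goes in short steps, Python scripts to look and compute and a tool call to move; the robot and the scene stay as the last step left them, time stands still between calls to the robot, and variables do not carry over. Pictures are saved under pics/ and viewed, and the job is handed in when it is done.

Besides the shell and the picture viewer there is one more tool, called after ">>>" in YAML: its name, and indented under it one key for each argument. step_arm: Moves the arm, as the interface text tells. Its arguments: {"type":"object","properties":{"deltas":{"type":"array"},"newtons":{"type":"number"}},"required":["deltas"]}

```bash
mkdir -p pics; cat > h.py <<'E'
import numpy as np, cv2
from bench import ctrl, optics
def save(n,im): cv2.imwrite('pics/'+n+'.png',cv2.cvtColor(im,cv2.COLOR_RGB2BGR))
def ray(c,uv):
    K=np.array(c['K']);k1=c['k1'];R=np.array(c['R']);t=np.array(c['t'])
    d=np.array([(uv[0]-K[0,2])/K[0,0],(uv[1]-K[1,2])/K[1,1]]);s=d.copy()
    for _ in range(20): s=d/(1+k1*(s@s))
    o=-R.T@t; v=R.T@np.array([s[0],s[1],1]); return o,v
def onz(c,uv,z):
    o,v=ray(c,uv); return o+v*(z-o[2])/v[2]
def proj(c,X):
    K=np.array(c['K']);p=np.array(c['R'])@np.array(X)+np.array(c['t']);s=p[:2]/p[2]
    s=s*(1+c['k1']*(s@s)); return np.array([K[0,0]*s[0]+K[0,2],K[1,1]*s[1]+K[1,2]])
E
python3 - <<'E'
from h import *
for n in ['scene','top','wrist']:
    c=optics.get_calibration(n); im=optics.get_image(n); save(n+'0',im); np.save(n+'0.npy',im)
    import pickle; pickle.dump(c,open(n+'0.pkl','wb'))
    print(n,np.round(-np.array(c['R']).T@np.array(c['t']),3),c['k1'],np.round(c['K'][0][0]), np.round(c['R'],2).tolist())
s=ctrl.get_state(); print(s)
E
```

```text
scene [ 1.156 -0.909  1.043] -0.17906490543344913 492.0 [[0.83, 0.56, 0.0], [0.36, -0.54, -0.76], [-0.42, 0.64, -0.65]]
top [0.385 0.01  1.108] -0.09032152677507842 404.0 [[0.03, -1.0, 0.01], [-0.98, -0.03, -0.18], [0.18, -0.0, -0.98]]
wrist [0.205 0.62  0.383] -0.06241849215800742 277.0 [[0.41, 0.91, -0.0], [0.89, -0.4, 0.25], [0.22, -0.1, -0.97]]
{'time': 0.15, 'joint_positions': array([-1.13590281,  0.32164171, -0.07009062,  1.45141229,  0.02260553,
        1.37081595, -0.0569299 ]), 'qd': array([-0.00049901, -0.00417825, -0.00076458, -0.00480856,  0.00018699,
        0.00067543,  0.00110848]), 'joint_torque': array([-2.15637338e-04, -4.91798437e+01, -4.04939968e-01, -3.12876356e+01,
       -6.40392909e-02,  4.04643046e-02,  1.31394340e-04]), 'position': array([0.26536585, 0.59284663, 0.1952112 ]), 'tool_rot': array([-6.56066469e-01, -3.07209843e+00,  2.31557100e-03]), 'ft_force': array([ 0.62587704, -0.72865432,  0.14319421]), 'torque': array([ 0.02059497, -0.020193  ,  0.00863951]), 'grip_width': 0.9994228962814707}
```

View pics/top0.png

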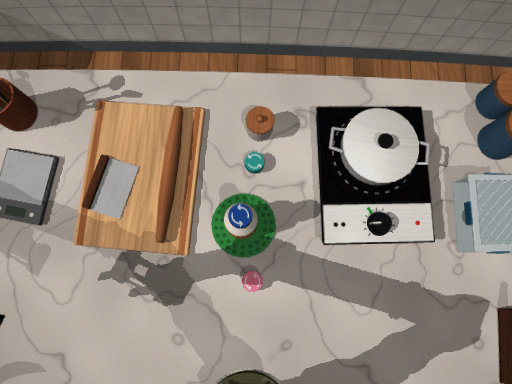

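View pics/scene0.png

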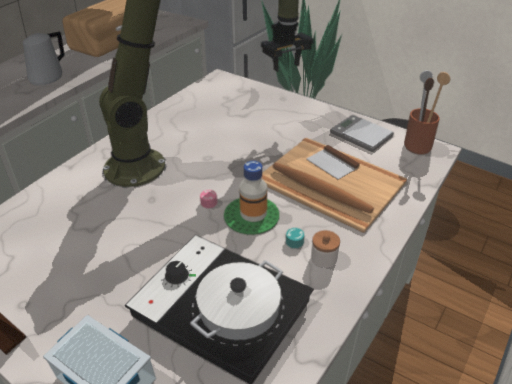

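View pics/wrist0.png

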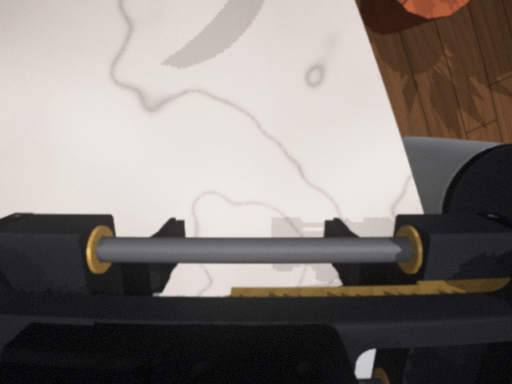

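Candidates in the top view: the blue cap on the bottle at (241,215), a turquoise cap at (254,162) and a pink cap at (252,282), both lying on the counter. By the description I want the blue one. The knob is at (379,223), with the green mark near (370,211); the red dot at (417,222) is only a lamp. Next: close crops and measurements.

```bash
python3 - <<'E'
from h import *
import pickle
for n in ['top','scene']:
    c=pickle.load(open(n+'0.pkl','rb')); im=np.load(n+'0.npy'); hsv=cv2.cvtColor(im,cv2.COLOR_RGB2HSV)
    def blobs(m,lab,z,amin=5):
        k,l,st,ce=cv2.connectedComponentsWithStats(m.astype(np.uint8))
        for i in range(1,k):
            if st[i,4]>=amin: print(n,lab,np.round(ce[i],1),st[i].tolist(),np.round(onz(c,ce[i],z),4))
    H,S,V=[hsv[...,i].astype(int) for i in range(3)]
    blobs((H>105)&(H<125)&(S>150)&(V>60),'blue',.191,30)
    blobs((H>45)&(H<75)&(S>120)&(V>90),'green',.06,5)
    a=(379,223) if n=='top' else (177,271); b=(241,215) if n=='top' else (254,172)
    cr=[cv2.resize(im[y-30:y+30,x-30:x+30],(390,390),interpolation=cv2.INTER_CUBIC) for x,y in (a,b)]
    save('crop_'+n,np.hstack(cr))
E
```

```text
top blue [240.  215.9] [229, 205, 23, 23, 316] [0.4943 0.0304 0.191 ]
top green [228.5 218.9] [212, 194, 53, 55, 810] [0.5012 0.063  0.06  ]
top green [369.4 210.2] [367, 208, 5, 6, 15] [ 0.5351 -0.3075  0.06  ]
top green [269.7 234.4] [265, 232, 10, 6, 35] [ 0.4641 -0.0453  0.06  ]
```

View pics/crop_top.png

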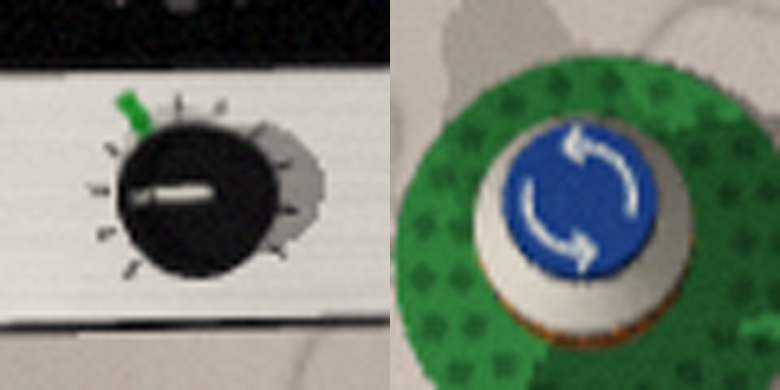

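View pics/crop_scene.png

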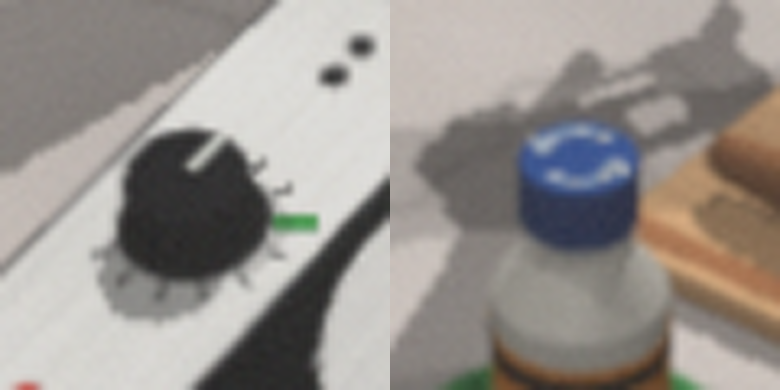

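```bash
python3 - <<'E'
from h import *
import pickle
C={n:pickle.load(open(n+'0.pkl','rb')) for n in ['top','scene']}
def crop(x,y,a): return (a[0]-30+x/6.5-.5+.077, a[1]-30+y/6.5-.5+.077)
A={'top':(379,223),'scene':(177,271)}
for n in A:
    c=C[n]; im=np.load(n+'0.npy'); g=im.max(2); a=A[n]
    m=np.zeros(g.shape,np.uint8); x,y=a
    m[y-18:y+18,x-18:x+18]=(g[y-18:y+18,x-18:x+18]<85)
    m=cv2.morphologyEx(m,cv2.MORPH_CLOSE,np.ones((5,5))); m=cv2.morphologyEx(m,cv2.MORPH_OPEN,np.ones((5,5)))
    k,l,st,ce=cv2.connectedComponentsWithStats(m)
    i=1+np.argmax(st[1:,4]); print(n,ce[i],st[i],onz(c,ce[i],.0745))
    pts={'top':dict(p0=(212,190),p1=(135,197),g0=(127,95),g1=(148,135)),'scene':dict(p0=(192,168),p1=(228,138),g0=(318,222),g1=(275,222))}[n]
    for q in pts: print(' ',q,np.round(onz(c,crop(*pts[q],a),.089 if q[0]=='p' else .06),4))
# two-view cap top center
from numpy.linalg import lstsq
bt=(241-30+580/6.5-60-.5,215-30+200/6.5-.5); print(bt,onz(C['top'],bt,.191),)
bs=(254-30+(579-390)/6.5-.5,172-30+160/6.5-.5); print(bs,onz(C['scene'],bs,.191))
E
```

```text
top [379.14346895 222.98501071] [367 212  25  23 467] [ 0.50028387 -0.3282174   0.0745    ]
  p0 [ 0.5018 -0.3289  0.089 ]
  p1 [ 0.4982 -0.2979  0.089 ]
  g0 [ 0.5431 -0.3043  0.06  ]
  g1 [ 0.5269 -0.3126  0.06  ]
scene [175.85213033 272.75689223] [166 262  22  22 399] [ 0.50559182 -0.33544006  0.0745    ]
  p0 [ 0.5016 -0.3272  0.089 ]
  p1 [ 0.5029 -0.3066  0.089 ]
  g0 [ 0.5432 -0.3025  0.06  ]
  g1 [ 0.5288 -0.3124  0.06  ]
(239.73076923076923, 215.26923076923077) [0.49575343 0.03100138 0.191     ]
(252.57692307692307, 166.1153846153846) [0.49837457 0.02843148 0.191     ]
```

The knob axis is about (0.500, -0.329). The pointer is about 59° anticlockwise of the green mark, and the cap is at about (0.497, 0.030). I'm choosing the blue cap, which the crop shows with white arrows on the bottle. Moving over in stages.

>>> step_arm:
  deltas:
    - [0,0,8,-47,-33,-20,87]
    - [0,0,16,-94,-66,-40,87]
    - [0,0,24,-141,-98,-60,87]
    - [0,0,32,-188,-131,-75,87]
    - [0,0,40,-235,-164,-85,87]
    - [0,0,48,-282,-197,-85,87]
    - [0,0,56,-329,-230,-85,87]
    - [0,0,63,-375,-262,-85,87]
  newtons: 20

```text
time: 1.15
position: [0.5014, 0.1992, 0.281]
tool_rot: [-2.169, -2.272, -0.0]
ft_force: [1.3, 0.6, 0.1]
grip_width: 1.0
```

```bash
cat >> h.py <<'E'
from scipy.spatial.transform import Rotation as Ro
def delta(target,yaw_y_deg,s=None):
    """rows needed: turn about tool z (deg) and tool-axes shift (mm) to world target, tool y at given world angle, pointing down"""
    s=s or ctrl.get_state(); R=Ro.from_rotvec(s['tool_rot']); a=np.deg2rad(yaw_y_deg)
    y=np.array([np.cos(a),np.sin(a),0]);z=np.array([0,0,-1.]);x=np.cross(y,z)
    Rt=Ro.from_matrix(np.c_[x,y,z])
    print('turn',np.round(np.rad2deg((R.inv()*Rt).as_rotvec()),2),'shift',np.round(R.inv().apply(np.array(target)-s['position'])*1000,1))
def yaw(s): v=Ro.from_rotvec(s['tool_rot']).apply([0,1,0]); return np.rad2deg(np.arctan2(v[1],v[0]))
E
python3 - <<'E'
from h import *
s=ctrl.get_state(); print(s['time'],s['position'],yaw(s),s['joint_positions'])
delta([.5,-.329,.2],-60)
E
```

```text
1.15 [0.50141223 0.19915044 0.28102376] 2.649706272291896 [-0.72944083  0.05121261  0.31673286  1.60142841 -0.01620229  1.49127937
 -0.36556645]
turn [-0.000e+00 -2.000e-02  6.265e+01] shift [-527.5  -25.8   80.9]
```

>>> step_arm:
  deltas:
    - [0,0,8,-58,-3,0,87]
    - [0,0,16,-116,-6,0,87]
    - [0,0,24,-174,-9,0,87]
    - [0,0,32,-232,-12,0,87]
    - [0,0,40,-290,-14,0,87]
    - [0,0,48,-348,-17,10,87]
    - [0,0,55,-405,-20,20,87]
    - [0,0,62,-462,-23,30,87]

```text
time: 2.15
position: [0.5009, -0.2631, 0.2508]
tool_rot: [-3.029, -0.831, -0.001]
ft_force: [0.4, 0.4, -0.7]
grip_width: 0.997
```

>>> step_arm:
  deltas:
    - [0,0,0,-15,-29,20,87]
    - [0,0,0,-28,-57,40,87]
    - [0,0,0,-28,-57,51,87]
    - [0,0,0,-28,-57,51,87]
    - [0,0,0,-28,-57,51,87]
    - [0,0,0,-28,-57,51,87]
    - [0,0,0,-28,-57,51,87]
    - [0,0,0,-28,-57,51,87]

```text
time: 3.15
position: [0.448, -0.2272, 0.2002]
tool_rot: [3.028, 0.836, 0.0]
ft_force: [0.3, -0.2, 0.6]
grip_width: 1.0
```

```bash
python3 - <<'E'
from h import *
s=ctrl.get_state(); print(s['time'],s['position'],yaw(s),s['joint_positions'])
import pickle
for n in ['wrist','top','scene']:
    c=optics.get_calibration(n); im=optics.get_image(n); save(n+'1',im); np.save(n+'1.npy',im)
    pickle.dump(c,open(n+'1.pkl','wb'))
    if n=='wrist': print(proj(c,[.5,-.329,.089]))
E
```

```text
3.15 [ 0.44802916 -0.22720098  0.20019597] -59.116013504993255 [-0.33172659 -0.02208158  0.74613758  1.82639035  0.01553062  1.33115806
 -0.62116176]
[355.86900012 193.93846054]
```

View pics/wrist1.png

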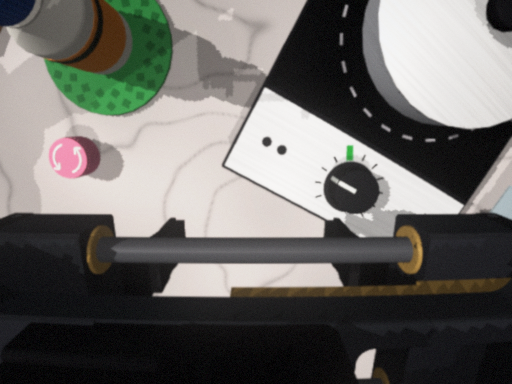

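The wrist view shows the knob at (350,186), the green mark at (350,152), the pointer from (331,178) to (355,190), and the pink look-alike at (74,157).

```bash
python3 - <<'E'
from h import *
import pickle
c=pickle.load(open('wrist1.pkl','rb')); im=np.load('wrist1.npy')
hsv=cv2.cvtColor(im,cv2.COLOR_RGB2HSV).astype(int)
m=((hsv[...,0]>45)&(hsv[...,0]<75)&(hsv[...,1]>100)); m[:,:300]=0;m[:,400:]=0;m[200:]=0
ys,xs=np.nonzero(m); g=(xs.mean(),ys.mean()); print('green',len(xs),g,onz(c,g,.06), 'extent',onz(c,(g[0],ys.min()-.5),.06),onz(c,(g[0],ys.max()+.5),.06))
R=im[150:225,310:395]; save('w1crop',cv2.resize(R,None,fx=7,fy=7,interpolation=cv2.INTER_CUBIC))
d=np.zeros(im.shape[:2],np.uint8); d[160:216,322:382]=im[160:216,322:382].max(2)<75
d=cv2.morphologyEx(d,cv2.MORPH_OPEN,np.ones((7,7)));ct=max(cv2.findContours(d,0,1)[0],key=cv2.contourArea);h=cv2.convexHull(ct)
M=cv2.moments(h);ce=(M['m10']/M['m00'],M['m01']/M['m00']);print('knob sil',ce,cv2.boundingRect(h),onz(c,ce,.0745))
w=np.zeros(im.shape[:2],bool); w[172:200,328:362]=im[172:200,328:362].min(2)>110
ys,xs=np.nonzero(w);print(len(xs)); P=np.array([onz(c,(x,y),.089)[:2] for x,y in zip(xs,ys)]);mm=P.mean(0);u=np.linalg.svd(P-mm)[2][0];
if u[1]<0:u=-u
t=(P-mm)@u; print('ptr angle',np.rad2deg(np.arctan2(u[1],u[0])),mm+u*t.max(),mm+u*t.min())
print(proj(c,[.5,-.329,.0745]))
E
```

```text
green 140 (np.float64(345.57142857142856), np.float64(103.47857142857143)) [ 0.58019605 -0.26976305  0.06      ] extent [ 0.67043185 -0.20853936  0.06      ] [ 0.52751743 -0.30662448  0.06      ]
knob sil (351.45597939803633, 188.06912924513117) (325, 163, 54, 50) [ 0.50281786 -0.32693174  0.0745    ]
151
ptr angle 90.76775044752472 [ 0.50114606 -0.28787344] [ 0.50166805 -0.32682619]
[351.48091943 190.96890761]
```

View pics/w1crop.png

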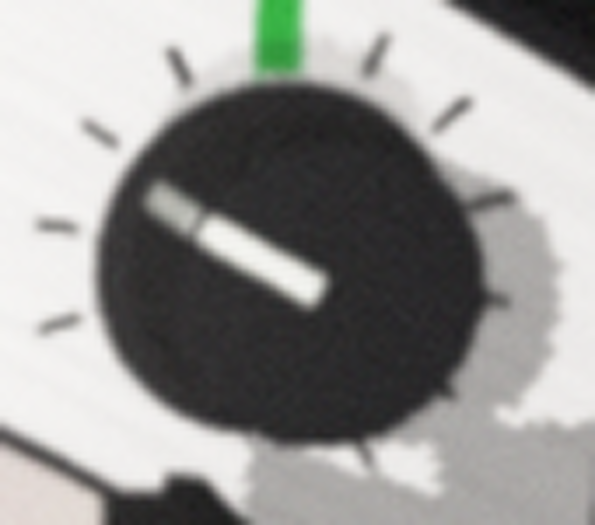

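```bash
python3 - <<'E'
from h import *
import pickle
c=pickle.load(open('wrist1.pkl','rb')); im=np.load('wrist1.npy')
hsv=cv2.cvtColor(im,cv2.COLOR_RGB2HSV).astype(int)
m=((hsv[...,0]>45)&(hsv[...,0]<75)&(hsv[...,1]>100)); m[:,335:365][:140]=0;
w=np.zeros_like(m);w[140:165,338:362]=m[140:165,338:362]
ys,xs=np.nonzero(w);P=np.array([onz(c,(x,y),.06)[:2] for x,y in zip(xs,ys)]);mm=P.mean(0);u=np.linalg.svd(P-mm)[2][0];u*=np.sign(u[0])
print('green',mm,np.rad2deg(np.arctan2(u[1],u[0])),np.ptp((P-mm)@u),'axis',mm-.042*u)
f=lambda x,y:(310+(x+.5)/7-.5,150+(y+.5)/7-.5)
a,b=[onz(c,f(*p),.089)[:2] for p in ((321,293),(203,227))]; v=b-a
print(a,b,np.linalg.norm(v),np.rad2deg(np.arctan2(v[1],v[0])))
for ax in ([.5015,-.328],[.500,-.329],mm-.042*u):
  print([np.rad2deg(np.arctan2(*(q-np.array(ax))[::-1])) for q in (mm,b)])
E
```

```text
green [ 0.53676399 -0.30587153] 34.4715643959901 0.015588556454449308 axis [ 0.50213889 -0.32964341]
[ 0.50208942 -0.32686173] [ 0.50105507 -0.30429187] 0.022593550210670433 92.62397122428975
[np.float64(32.108638258927236), np.float64(91.07515167409703)]
[np.float64(32.17426879995244), np.float64(87.55488848498388)]
[np.float64(34.47156439599011), np.float64(92.44801243652796)]
```

```bash
python3 - <<'E'
from h import *
delta([.5015,-.328,.066],-60)
E
```

```text
turn [ 0.   -0.01  0.89] shift [ -5.8 114.1 134.1]
```

>>> step_arm:
  deltas:
    - [0,0,1,-3,50,0,87]
    - [0,0,1,-6,100,0,87]
    - [0,0,1,-6,114,0,87]
    - [0,0,1,-6,114,20,87]
    - [0,0,1,-6,114,45,87]
    - [0,0,1,-6,114,70,87]
    - [0,0,1,-6,114,80,87]
    - [0,0,1,-6,114,80,87]

```text
time: 4.3
position: [0.5007, -0.3265, 0.1193]
tool_rot: [-3.033, -0.811, 0.001]
ft_force: [0.2, 0.2, 0.3]
grip_width: 0.999
```

```bash
python3 - <<'E'
from h import *
s=ctrl.get_state(); print(s['time'],s['position'],yaw(s),s['ft_force'])
im=optics.get_image('wrist'); save('w2',im)
delta([.5015,-.328,.066],-60)
E
```

```text
4.3 [ 0.50070019 -0.32651645  0.11931616] -60.05808823158307 [0.17655434 0.19477352 0.25146455]
turn [-0.02 -0.04 -0.07] shift [-0.3  0.8 54.3]
```

View pics/w2.png

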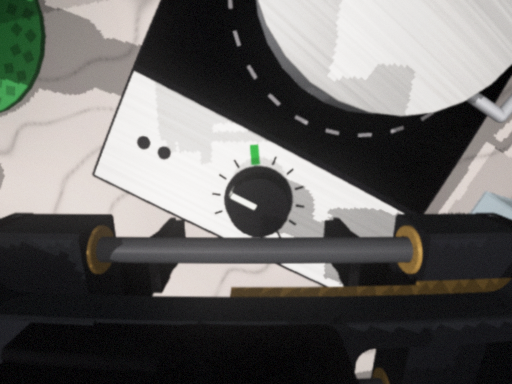

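The knob, at (258,200), is centred between the fingers, whose midpoint is x≈255. Descending and gripping.

>>> step_arm:
  deltas:
    - [0,0,0,0,1,15,87]
    - [0,0,0,0,1,30,87]
    - [0,0,0,0,1,44,87]
    - [0,0,0,0,1,52,87]
    - [0,0,0,0,1,53,87]
    - [0,0,0,0,1,53,87]
    - [0,0,0,0,1,53,40]
    - [0,0,0,0,1,53,40]
  newtons: 15

```text
time: 5.35
position: [0.502, -0.3289, 0.0675]
tool_rot: [3.035, 0.81, 0.001]
ft_force: [-0.0, 0.2, -0.2]
grip_width: 0.85
```

>>> step_arm:
  deltas:
    - [0,0,0,0,0,0,40]
    - [0,0,0,0,0,0,40]
    - [0,0,0,0,0,0,40]
    - [0,0,0,0,0,0,40]
    - [0,0,2,0,0,0,40]
    - [0,0,4,0,0,0,40]
    - [0,0,6,0,0,0,40]
    - [0,0,8,0,0,0,40]

```text
time: 6.35
position: [0.5018, -0.3288, 0.067]
tool_rot: [-3.085, -0.593, -0.0]
ft_force: [0.2, 0.2, -0.3]
grip_width: 0.458
```

```bash
python3 - <<'E'
from h import *
im=optics.get_image('wrist'); save('w3',im)
im=optics.get_image('scene'); save('s3',cv2.resize(im[210:330,110:270],None,fx=5,fy=5,interpolation=cv2.INTER_CUBIC))
E
```

```text
(no output)
```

View pics/w3.png

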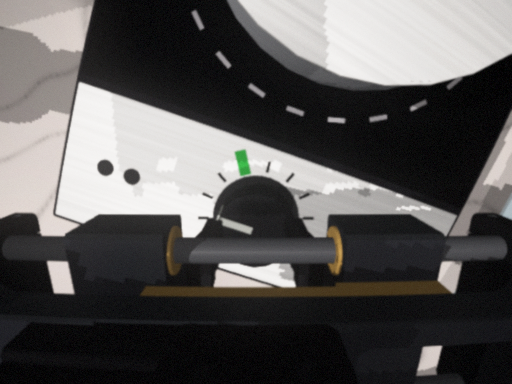

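View pics/s3.png

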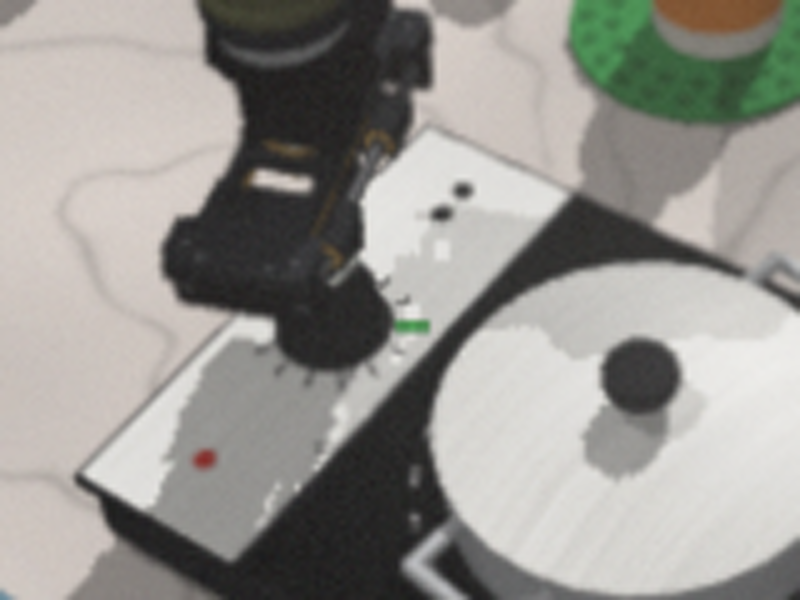

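```bash
python3 - <<'E'
from h import *
s=ctrl.get_state(); print(s['time'],s['position'],yaw(s),s['ft_force'],s['torque'],s['grip_width'])
c=optics.get_calibration('wrist'); im=cv2.imread('pics/w3.png'); im=cv2.resize(im[150:310,150:360],None,fx=3.7,fy=3.7,interpolation=cv2.INTER_CUBIC)
def dr(X,col): p=(proj(c,X)-[150,150]+.5)*3.7; cv2.circle(im,tuple(int(v) for v in p),2,col,-1)
for z,col in((.089,(0,0,255)),(.06,(0,255,255))):
  for a in np.linspace(0,2*np.pi,40): dr([.5015+.026*np.cos(a),-.328+.026*np.sin(a),z],col)
R=Ro.from_rotvec(s['tool_rot'])
for h in (0,-.019):
  for y in (-.02,.02):
    for x in (-.0095,.0095): dr(s['position']+R.apply([x,y,h]),(255,0,255))
cv2.imwrite('pics/w3d.png',im)
E
```

```text
6.45 [ 0.50173387 -0.32880637  0.06702154] -68.16280563694875 [-0.78683868  1.10193888 -0.24195172] [-0.06897935  0.14704097 -0.02774807] 0.4587060514712577
```

View pics/w3d.png

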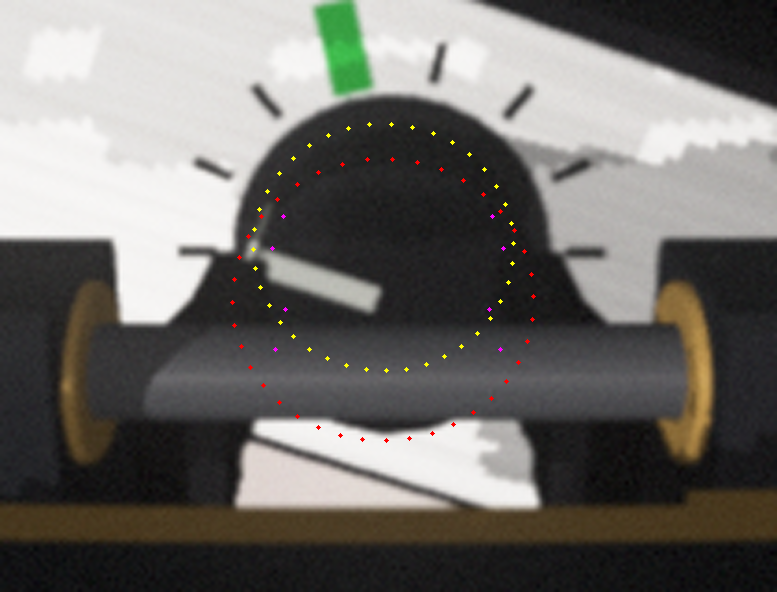

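>>> step_arm:
  deltas:
    - [0,0,0,0,0,0,20]
    - [0,0,0,0,0,0,20]
    - [0,0,0,0,0,0,20]
    - [0,0,0,0,0,0,20]
    - [0,0,3,0,0,0,20]
    - [0,0,6,0,0,0,20]
    - [0,0,9,0,0,0,20]
    - [0,0,12,0,0,0,20]

```text
time: 7.45
position: [0.5018, -0.3288, 0.0671]
tool_rot: [-3.13, -0.268, -0.0]
ft_force: [-0.0, -0.2, 0.5]
grip_width: 0.234
```

```bash
python3 - <<'E'
from h import *
s=ctrl.get_state(); print(s['time'],s['position'],yaw(s),s['ft_force'],s['torque'],s['grip_width'])
im=optics.get_image('wrist'); save('w4',cv2.resize(im[140:310,150:360],None,fx=3.5,fy=3.5,interpolation=cv2.INTER_CUBIC))
E
```

```text
7.45 [ 0.50176769 -0.32878996  0.06706204] -80.20501855835819 [-0.04414168 -0.15784492  0.46431247] [-0.10686894  0.12031758 -0.03443319] 0.2335952953432834
```

View pics/w4.png

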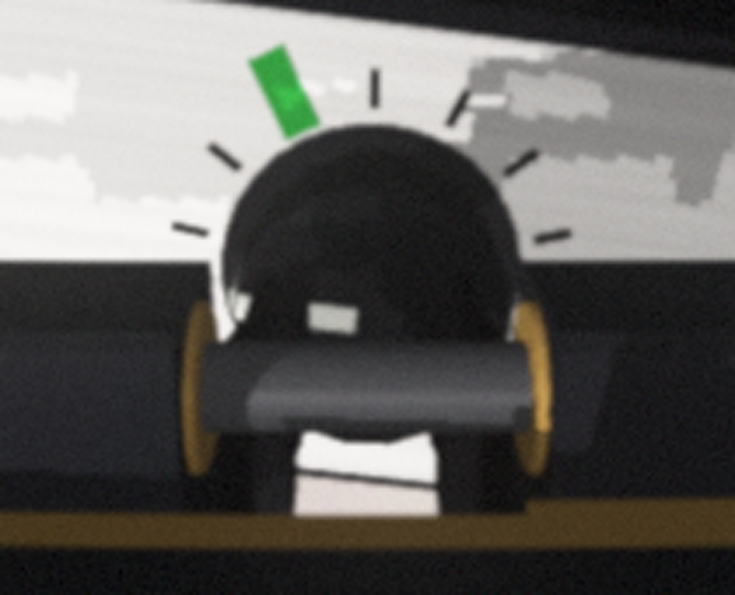

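```bash
python3 - <<'E'
from h import *
s=ctrl.get_state()
c=optics.get_calibration('scene'); im=optics.get_image('scene'); x0,y0=130,215
im=cv2.resize(im[y0:y0+100,x0:x0+110],None,fx=6,fy=6,interpolation=cv2.INTER_CUBIC)
def dr(X,col): p=(proj(c,X)-[x0,y0]+.5)*6; cv2.circle(im,tuple(int(v) for v in p),2,col,-1)
for z,col in((.089,(255,0,0)),(.06,(255,255,0))):
  for a in np.linspace(0,2*np.pi,40): dr([.5015+.026*np.cos(a),-.328+.026*np.sin(a),z],col)
R=Ro.from_rotvec(s['tool_rot'])
for h in (0,-.019,-.07):
  for y in (-.01,.01):
    for x in (-.0095,.0095): dr(s['position']+R.apply([x,y,h]),(255,0,255))
save('s4',im)
E
```

```text
(no output)
```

View pics/s4.png

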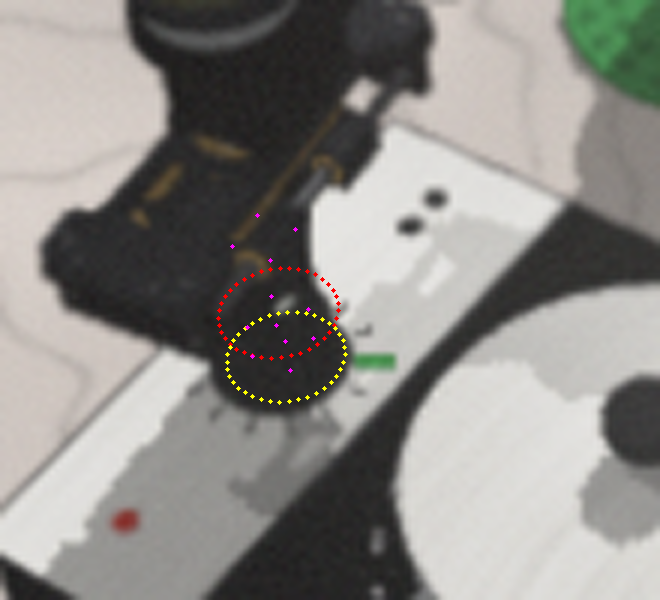

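```bash
python3 - <<'E'
from h import *
a=np.load('wrist1.npy')[150:225,310:395]; b=np.load('scene0.npy')[245:300,145:207]
f=lambda x,k: cv2.resize(np.clip((x.astype(float)-10)*3.5,0,255).astype(np.uint8),(390,380),interpolation=cv2.INTER_CUBIC)
save('enh',np.hstack([f(a,0),f(b,0)]))
im=cv2.imread('pics/w4.png'); cv2.imwrite('pics/enh4.png',np.clip((im.astype(float)-10)*3.5,0,255).astype(np.uint8))
E
```

```text
(no output)
```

View pics/enh.png

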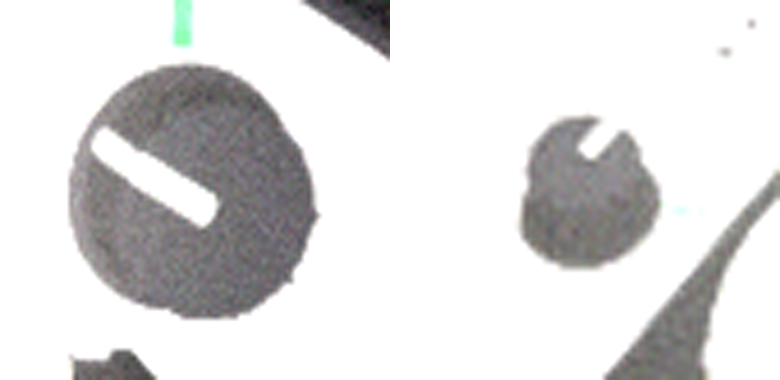

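View pics/enh4.png

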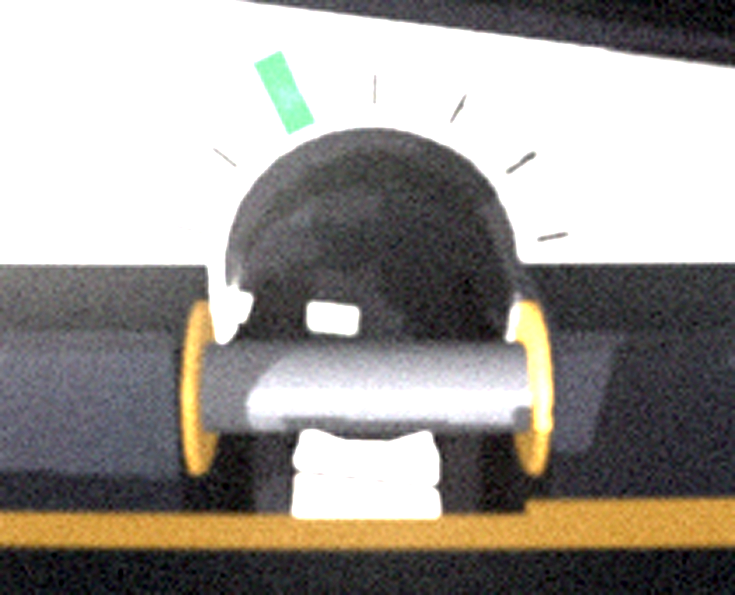

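```bash
python3 - <<'E'
from h import *
import pickle
im=cv2.imread('pics/wrist1.png'); c=pickle.load(open('wrist1.pkl','rb'))
x0,y0=140,190
a=cv2.resize(np.clip(im[y0:y0+110,x0:x0+230].astype(float)*2,0,255).astype(np.uint8),None,fx=3.4,fy=3.4,interpolation=cv2.INTER_CUBIC)
P=np.array([.44803,-.2272,.2002]); yw=np.deg2rad(-59.1); y=np.array([np.cos(yw),np.sin(yw),0]); z=np.array([0,0,-1]);x=np.cross(y,z)
R=np.c_[x,y,z]
for h,col in((0,(255,0,255)),(-.019,(0,255,0))):
  for yy in(-.0435,.0435):
    for xx in(-.0095,.0095):
      p=(proj(c,P+R@[xx,yy,h])-[x0,y0]+.5)*3.4; cv2.circle(a,tuple(int(v) for v in p),3,col,-1)
cv2.imwrite('pics/tip1.png',a)
im=cv2.imread('pics/w4.png'); im=im[210:380,190:560]
cv2.imwrite('pics/tip4.png',cv2.resize(np.clip((im.astype(float)-12)*8,0,255).astype(np.uint8),None,fx=2,fy=2))
print((c['R']@(P)+c['t']))
E
```

```text
[1.48803240e-04 1.85993882e-02 1.98086354e-01]
```

View pics/tip1.png

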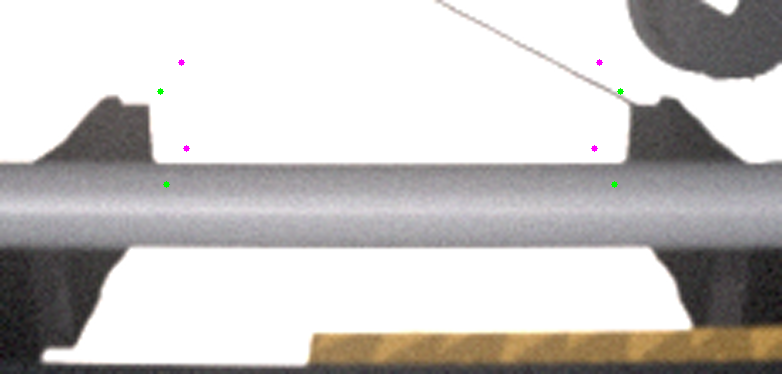

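View pics/tip4.png

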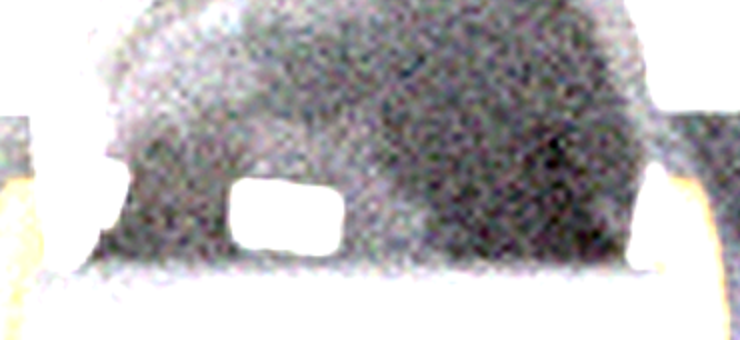

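The fingers passed over the knob: in the image the fingertips sit roughly 22 mm behind the nominal TCP, so they only skimmed the knob's top. The knob hasn't turned. I'll open, turn back and go lower while watching the force.

>>> step_arm:
  deltas:
    - [0,0,0,0,0,-3,87]
    - [0,0,-5,0,0,-3,87]
    - [0,0,-10,0,0,-3,87]
    - [0,0,-15,0,0,-3,87]
    - [0,0,-20,0,0,-3,87]
    - [0,0,-20,0,0,-3,87]
    - [0,0,-20,0,0,0,87]
    - [0,0,-20,0,0,6,87]

```text
time: 8.55
position: [0.5019, -0.3289, 0.0609]
tool_rot: [3.035, 0.809, 0.001]
ft_force: [-0.4, -0.1, 1.1]
grip_width: 0.987
```

>>> step_arm:
  deltas:
    - [0,0,0,0,0,2,87]
    - [0,0,0,0,0,4,87]
    - [0,0,0,0,0,6,87]
    - [0,0,0,0,0,6,87]
    - [0,0,0,0,0,6,60]
    - [0,0,0,0,0,6,60]
    - [0,0,0,0,0,6,60]
    - [0,0,0,0,0,6,60]

```text
time: 9.55
position: [0.5018, -0.3288, 0.0551]
tool_rot: [-3.035, -0.81, -0.0]
ft_force: [0.7, -0.3, -0.2]
grip_width: 0.71
```

```bash
python3 - <<'E'
from h import *
s=ctrl.get_state(); print(s['time'],s['position'],yaw(s),s['ft_force'],s['torque'],s['grip_width'])
im=optics.get_image('wrist'); save('w5',cv2.resize(im[140:310,140:370],None,fx=3.4,fy=3.4,interpolation=cv2.INTER_CUBIC))
im=optics.get_image('scene'); save('s5',cv2.resize(im[215:315,130:240],None,fx=6,fy=6,interpolation=cv2.INTER_CUBIC))
E
```

```text
9.55 [ 0.50176073 -0.32883588  0.05508766] -60.10955230727569 [ 0.66490033 -0.28911154 -0.18736279] [-0.04671825  0.1345587  -0.05193303] 0.7095142026262171
```

View pics/w5.png

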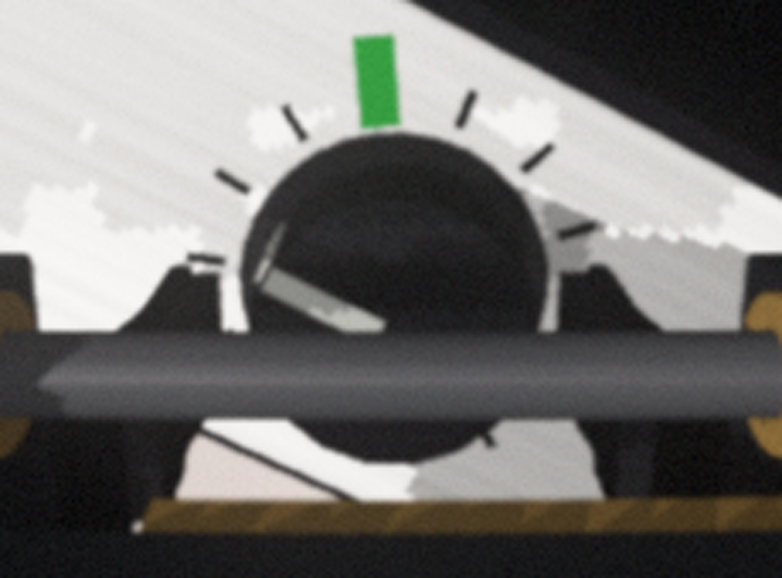

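View pics/s5.png

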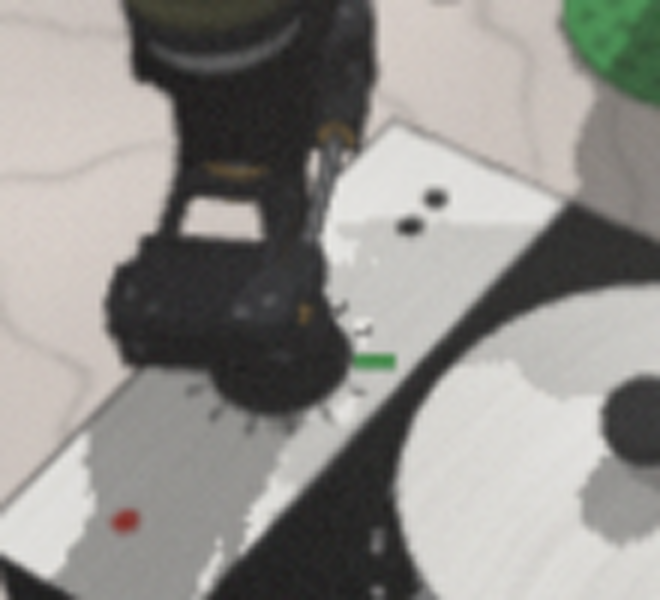

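>>> step_arm:
  deltas:
    - [0,0,0,0,0,3,68]
    - [0,0,0,0,0,6,68]
    - [0,0,0,0,0,9,68]
    - [0,0,0,0,0,9,30]
    - [0,0,0,0,0,9,30]
    - [0,0,0,0,0,9,30]
    - [0,0,0,0,0,9,30]
    - [0,0,0,0,0,9,30]

```text
time: 10.65
position: [0.5022, -0.3296, 0.0462]
tool_rot: [3.034, 0.81, 0.001]
ft_force: [2.9, -3.3, -3.0]
grip_width: 0.595
```

The fingers stopped at 51.8 mm, so the knob is gripped. Turning it 59° clockwise.

>>> step_arm:
  deltas:
    - [0,0,4,0,0,0,30]
    - [0,0,8,0,0,0,30]
    - [0,0,12,0,0,0,30]
    - [0,0,16,0,0,0,30]
    - [0,0,20,0,0,0,30]
    - [0,0,24,0,0,0,30]
    - [0,0,28,0,0,0,30]
    - [0,0,32,0,0,0,30]

```text
time: 11.65
position: [0.5023, -0.3298, 0.0463]
tool_rot: [3.139, -0.062, 0.002]
ft_force: [3.1, -3.9, -3.5]
grip_width: 0.595
```

>>> step_arm:
  deltas:
    - [0,0,5,0,0,0,30]
    - [0,0,10,0,0,0,30]
    - [0,0,15,0,0,0,30]
    - [0,0,20,0,0,0,30]
    - [0,0,24,0,0,0,30]
    - [0,0,27,0,0,0,30]
    - [0,0,27,0,0,0,30]
    - [0,0,27,0,0,0,30]

```text
time: 12.65
position: [0.5022, -0.3299, 0.0462]
tool_rot: [3.039, -0.79, 0.003]
ft_force: [2.6, -4.4, -3.8]
grip_width: 0.594
```

```bash
python3 - <<'E'
from h import *
s=ctrl.get_state(); print(s['time'],s['position'],yaw(s),s['ft_force'],s['torque'],s['grip_width'])
im=optics.get_image('wrist'); save('w6',cv2.resize(im[120:310,140:370],None,fx=3.4,fy=3.4,interpolation=cv2.INTER_CUBIC))
E
```

```text
12.65 [ 0.50223625 -0.32987346  0.04623215] -119.14043830610423 [ 2.62600093 -4.43040593 -3.80990239] [-0.87149767 -0.48896912 -0.02652544] 0.5938295538355808
```

View pics/w6.png

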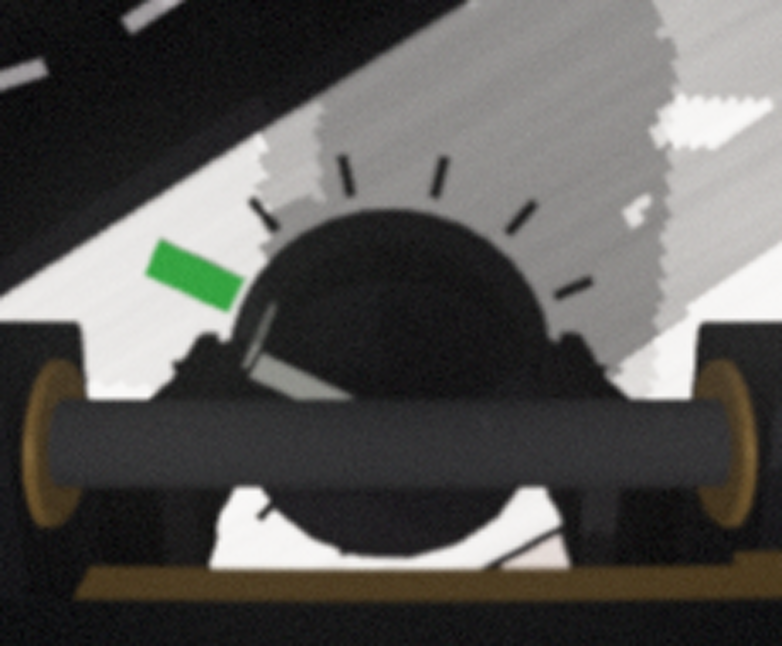

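The pointer is now parallel to the green dash. Releasing and rising.

>>> step_arm:
  deltas:
    - [0,0,0,0,0,0,87]
    - [0,0,0,0,0,0,87]
    - [0,0,0,0,0,0,87]
    - [0,0,0,0,0,0,87]
    - [0,0,0,0,0,-20,87]
    - [0,0,0,0,0,-60,87]
    - [0,0,0,0,0,-110,87]
    - [0,0,0,0,0,-154,87]

```text
time: 13.7
position: [0.5017, -0.3294, 0.2033]
tool_rot: [3.04, -0.791, 0.003]
ft_force: [0.6, -0.2, 0.4]
grip_width: 0.998
```

```bash
python3 - <<'E'
from h import *
import pickle
s=ctrl.get_state(); print(s['time'],s['position'],yaw(s),s['ft_force'])
c=optics.get_calibration('wrist')
im=optics.get_image('wrist'); np.save('w7.npy',im); pickle.dump(c,open('w7.pkl','wb')); save('w7',im)
print(proj(c,[.5015,-.328,.089]),proj(c,[.5355,-.308,.06]))
E
```

```text
13.7 [ 0.50172973 -0.32938965  0.20330837] -119.15064502778517 [ 0.57988743 -0.23734632  0.42490998]
[253.31412223 187.37704446] [225.09519256 165.95769036]
```

View pics/w7.png

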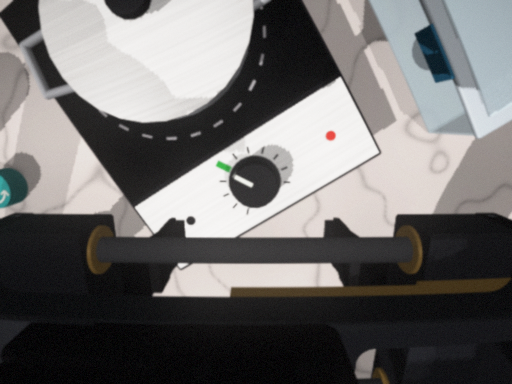

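```bash
python3 - <<'E'
from h import *
import pickle
c=pickle.load(open('w7.pkl','rb')); im=np.load('w7.npy'); hsv=cv2.cvtColor(im,cv2.COLOR_RGB2HSV).astype(int)
def line(w,z):
    ys,xs=np.nonzero(w);P=np.array([onz(c,(x,y),z)[:2] for x,y in zip(xs,ys)]);m=P.mean(0);u=np.linalg.svd(P-m)[2][0];u*=np.sign(u[0]);t=(P-m)@u
    print(len(xs),m,np.rad2deg(np.arctan2(u[1],u[0])),m+u*t.min(),m+u*t.max())
w=np.zeros(im.shape[:2],bool);w[158:176,210:234]=((hsv[...,0]>45)&(hsv[...,0]<75)&(hsv[...,1]>100))[158:176,210:234];line(w,.06)
w[:]=0;w[172:192,236:258]=(im.min(2)>110)[172:192,236:258];line(w,.089)
save('w7c',cv2.resize(im[150:215,205:295],None,fx=7,fy=7,interpolation=cv2.INTER_CUBIC))
E
```

```text
66 [ 0.53660276 -0.30587554] 34.971957204432066 [ 0.53007957 -0.31043837] [ 0.5432531  -0.30122377]
110 [ 0.51280388 -0.32259391] 32.754463548708266 [ 0.50405755 -0.3282207 ] [ 0.5220731  -0.31663072]
```

View pics/w7c.png

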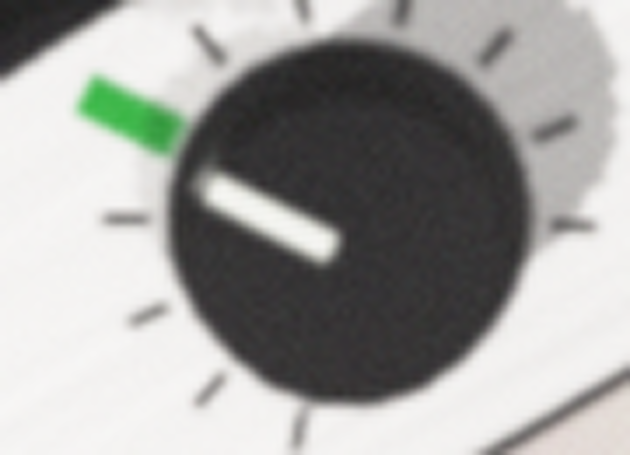

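The knob's pointer line is at 32.8° and the green dash at 35°, so it is on the mark. Next, the cap.

```bash
python3 - <<'E'
from h import *
delta([.4965,.03,.25],-60)
E
```

```text
turn [  0.27  -0.56 -59.16] shift [-182.5 -312.2  -42.5]
```

>>> step_arm:
  deltas:
    - [0,0,-8,-20,-35,-35,87]
    - [0,0,-16,-46,-78,-46,87]
    - [0,0,-25,-73,-125,-46,87]
    - [0,0,-34,-105,-180,-46,87]
    - [0,0,-43,-137,-235,-46,87]
    - [0,0,-52,-165,-282,-46,87]
    - [0.3,-0.6,-59,-183,-312,-43,87]
    - [0.3,-0.6,-59,-183,-312,-43,87]

```text
time: 14.75
position: [0.4934, 0.0357, 0.2435]
tool_rot: [-3.025, -0.816, 0.013]
ft_force: [-0.8, -1.0, 0.2]
grip_width: 0.999
```

```bash
python3 - <<'E'
from h import *
import pickle
s=ctrl.get_state(); print(s['time'],s['position'],yaw(s),s['ft_force'],s['torque'],s['joint_positions'])
c=optics.get_calibration('wrist')
im=optics.get_image('wrist'); np.save('w8.npy',im); pickle.dump(c,open('w8.pkl','wb')); save('w8',im)
hsv=cv2.cvtColor(im,cv2.COLOR_RGB2HSV).astype(int)
m=((hsv[...,0]>100)&(hsv[...,0]<130)&(hsv[...,1]>110)&(hsv[...,2]>40)).astype(np.uint8)
k,l,st,ce=cv2.connectedComponentsWithStats(m)
for i in range(1,k):
    if st[i,4]>80: print(st[i],ce[i],onz(c,ce[i],.191))
print(proj(c,[.4965,.03,.191]))
print(Ro.from_rotvec(s['tool_rot']).apply([0,0,1]))
E
```

```text
14.75 [0.4933882  0.03571052 0.24352238] -59.800051296662545 [-0.75941387 -0.97528356  0.20733996] [-0.1373894   0.15740207  0.05431701] [-0.99519654 -0.07179922  0.84430933  1.76906862  0.0471603   1.42934308
 -1.20294933]
[ 232  165   59   61 2182] [260.37992667 195.03574702] [0.50065063 0.03412672 0.191     ]
[261.98599123 201.14434324]
[-0.00986744  0.00552748 -0.99993604]
```

View pics/w8.png

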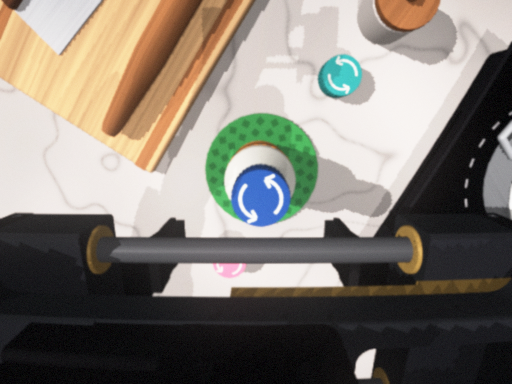

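```bash
python3 - <<'E'
from h import *
s=ctrl.get_state(); print(s['time'],s['position'])
delta([.498,.031,.23],-60)
E
```

```text
14.8 [0.49371113 0.03311962 0.24366902]
turn [-0.5   0.33 -0.06] shift [ 2.7  4.1 13.6]
```

>>> step_arm:
  deltas:
    - [0,0,0,2,0,10,87]
    - [0,0,0,2,0,18,87]
    - [0,0,0,2,0,18,87]
    - [0,0,0,2,0,18,87]
    - [0,0,0,2,0,18,87]
    - [0,0,0,2,0,18,87]
    - [0,0,0,2,0,18,87]
    - [0,0,0,2,0,18,87]

```text
time: 15.8
position: [0.4952, 0.0339, 0.2251]
tool_rot: [-3.028, -0.808, 0.013]
ft_force: [-0.2, -0.5, 0.0]
grip_width: 1.003
```

```bash
python3 - <<'E'
from h import *
import pickle
s=ctrl.get_state(); print(s['time'],s['position'],yaw(s),s['ft_force'],s['torque'])
c=optics.get_calibration('wrist')
im=optics.get_image('wrist'); np.save('w9.npy',im); pickle.dump(c,open('w9.pkl','wb'))
hsv=cv2.cvtColor(im,cv2.COLOR_RGB2HSV).astype(int)
m=((hsv[...,0]>100)&(hsv[...,0]<130)&(hsv[...,1]>110)&(hsv[...,2]>40)).astype(np.uint8)
k,l,st,ce=cv2.connectedComponentsWithStats(m)
i=1+np.argmax(st[1:,4]); x,y,w,h,_=st[i]; print(st[i],ce[i],onz(c,(x+w/2-.5,y+h-.5-w/2),.191))
cp=np.ascontiguousarray(cv2.resize(im[150:280,190:330],None,fx=5,fy=5,interpolation=cv2.INTER_CUBIC))
for a in np.linspace(0,6.28,40):
    for X,Y,col in((.498,.031,(255,0,0)),(.500,.033,(255,255,0))):
        p=(proj(c,[X+.027*np.cos(a),Y+.027*np.sin(a),.191])-[190,150]+.5)*5; cv2.circle(cp,tuple(int(v) for v in p),2,col,-1)
save('w9c',cp)
delta([.498,.031,.23],-60)
E
```

```text
15.8 [0.49519355 0.0339428  0.22510039] -60.10548606661246 [-0.21922172 -0.51021016  0.04397043] [-0.06986631  0.10586697 -0.03271706]
[ 226  169   64   65 2554] [257.65035239 200.84573218] [0.50044463 0.03416232 0.191     ]
turn [-0.53  0.35 -0.11] shift [ 1.   3.9 -4.9]
```

View pics/w9c.png

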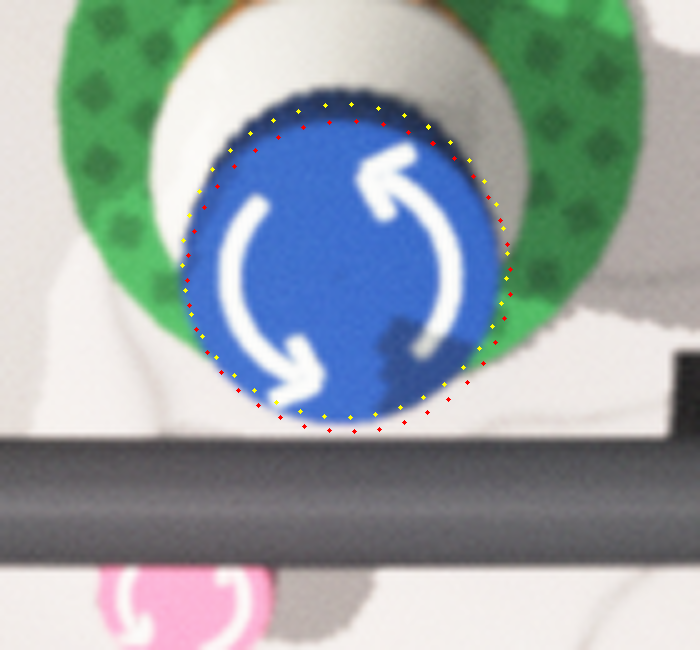

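```bash
python3 - <<'E'
from h import *
s=ctrl.get_state(); print(s['time'],s['position'])
delta([.499,.032,.130],-60)
E
```

```text
15.85 [0.49518631 0.03390502 0.22509601]
turn [-0.53  0.35 -0.11] shift [ 2.9  4.4 95. ]
```

>>> step_arm:
  deltas:
    - [-0.5,0.35,0,2,3,0,87]
    - [-0.5,0.35,0,3,4,10,87]
    - [-0.5,0.35,0,3,4,28,87]
    - [-0.5,0.35,0,3,4,46,87]
    - [-0.5,0.35,0,3,4,62,87]
    - [-0.5,0.35,0,3,4,70,87]
    - [-0.5,0.35,0,3,4,70,87]
    - [-0.5,0.35,0,3,4,70,87]

```text
time: 16.85
position: [0.4996, 0.0323, 0.1555]
tool_rot: [-3.035, -0.81, -0.001]
ft_force: [-0.8, 0.4, -0.8]
grip_width: 0.998
```

```bash
python3 - <<'E'
from h import *
s=ctrl.get_state(); print(s['time'],s['position'],s['ft_force'])
im=optics.get_image('wrist'); save('w10',im)
delta([.499,.032,.130],-60)
E
```

```text
16.85 [0.49955327 0.03226407 0.15550812] [-0.76793794  0.40605551 -0.82967967]
turn [-0.02 -0.07 -0.11] shift [-0.7 -0.  25.6]
```

View pics/w10.png

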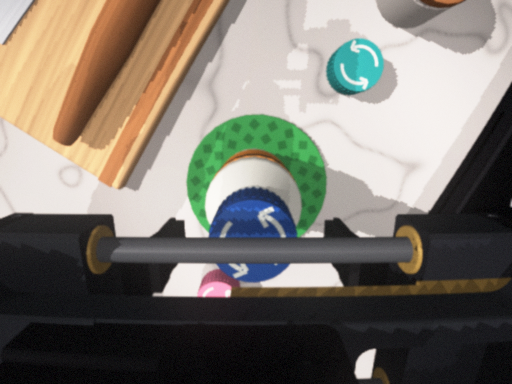

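>>> step_arm:
  deltas:
    - [0,0,0,0,0,10,87]
    - [0,0,0,0,0,20,87]
    - [0,0,0,0,0,26,87]
    - [0,0,0,0,0,26,87]
    - [0,0,0,0,0,26,40]
    - [0,0,0,0,0,26,40]
    - [0,0,0,0,0,26,40]
    - [0,0,0,0,0,26,40]
  newtons: 40

```text
time: 17.9
position: [0.4991, 0.0324, 0.1291]
tool_rot: [-3.034, -0.81, 0.0]
ft_force: [-1.5, 2.5, 2.1]
grip_width: 0.629
```

>>> step_arm:
  deltas:
    - [0,0,0,0,0,0,40]
    - [0,0,0,0,0,0,40]
    - [0,0,0,0,0,1,40]
    - [0,0,0,0,0,2,40]
    - [0,0,0,0,0,3,40]
    - [0,0,0,0,0,4,40]
    - [0,0,0,0,0,4,40]
    - [0,0,0,0,0,4,40]

```text
time: 18.9
position: [0.4993, 0.0328, 0.1261]
tool_rot: [-3.034, -0.81, -0.0]
ft_force: [-3.9, 2.7, 9.8]
grip_width: 0.618
```

>>> step_arm:
  deltas:
    - [0,0,0,0,0,1,40]
    - [0,0,0,0,0,2,40]
    - [0,0,0,0,0,3,40]
    - [0,0,0,0,0,4,40]
    - [0,0,0,0,0,4,40]
    - [0,0,0,0,0,4,40]
    - [0,0,0,0,0,4,40]
    - [0,0,0,0,0,4,40]
  newtons: 50

```text
time: 19.9
position: [0.4996, 0.0328, 0.1231]
tool_rot: [-3.033, -0.81, -0.001]
ft_force: [-6.9, 0.7, 16.8]
grip_width: 0.615
```

```bash
python3 - <<'E'
from h import *
s=ctrl.get_state(); print(s['time'],s['position'],s['ft_force'],s['torque'],s['grip_width'])
im=optics.get_image('scene'); save('s11',cv2.resize(im[100:240,190:320],None,fx=4.2,fy=4.2,interpolation=cv2.INTER_CUBIC))
E
```

```text
19.9 [0.49957756 0.03284711 0.1230994 ] [-6.89086808  0.66889654 16.80156407] [ 0.26651991  1.57012449 -0.02614095] 0.6145583280778556
```

View pics/s11.png

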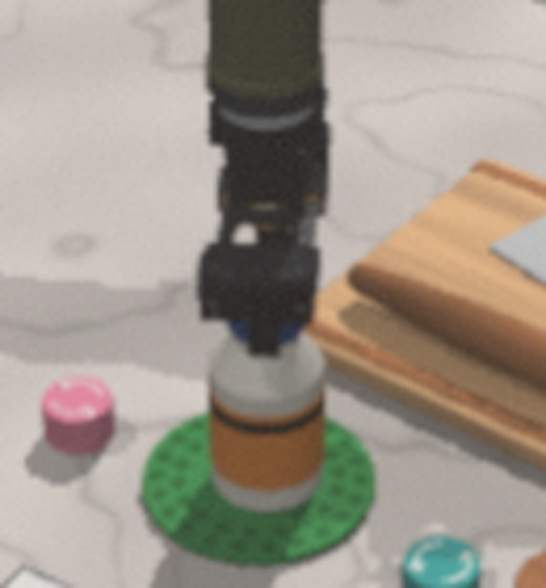

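The cap has bottomed: it moved 6 mm with 17 N of push. Adding a little more push and turning anticlockwise.

>>> step_arm:
  deltas:
    - [0,0,0,-0.4,-0.2,1,40]
    - [0,0,-2,-0.4,-0.2,1,40]
    - [0,0,-6,-0.4,-0.2,1,40]
    - [0,0,-10,-0.4,-0.2,1,40]
    - [0,0,-14,-0.4,-0.2,1,40]
    - [0,0,-18,-0.4,-0.2,1,40]
    - [0,0,-22,-0.4,-0.2,1,40]
    - [0,0,-25,-0.4,-0.2,1,40]

```text
time: 20.95
position: [0.5002, 0.0342, 0.123]
tool_rot: [-2.784, -1.449, -0.007]
ft_force: [-6.2, 4.1, 18.2]
grip_width: 0.615
```

```bash
python3 - <<'E'
from h import *
s=ctrl.get_state(); print(s['time'],s['position'],yaw(s),s['ft_force'],s['torque'],s['grip_width'])
E
```

```text
20.95 [0.50024901 0.03423683 0.12297587] -34.99035273965478 [-6.21558122  4.12258739 18.19577127] [ 0.86508816  1.47367388 -0.25611351] 0.6145938951815212
```

>>> step_arm:
  deltas:
    - [0,0,-5,0,0,0.5,40]
    - [0,0,-10,0,0,0.5,40]
    - [0,0,-15,0,0,0.5,40]
    - [0,0,-20,0,0,0.5,40]
    - [0,0,-25,0,0,0.5,40]
    - [0,0,-30,0,0,0.5,40]
    - [0,0,-35,0,0,0.5,40]
    - [0,0,-35,0,0,0.5,40]

```text
time: 21.95
position: [0.4995, 0.0334, 0.123]
tool_rot: [-2.221, -2.219, -0.005]
ft_force: [-8.4, 2.0, 24.4]
grip_width: 0.615
```

```bash
python3 - <<'E'
from h import *
s=ctrl.get_state(); print(s['time'],s['position'],yaw(s),s['ft_force'],s['torque'],s['grip_width'])
im=optics.get_image('wrist'); save('w12',im)
im=optics.get_image('scene'); save('s12',cv2.resize(im[100:240,190:320],None,fx=4.2,fy=4.2,interpolation=cv2.INTER_CUBIC))
E
```

```text
21.95 [0.49951664 0.03337327 0.12296703] -0.043226629089957974 [-8.43460712  2.04908968 24.40879941] [0.3732951  2.28390523 0.13223914] 0.6146583142703583
```

View pics/w12.png

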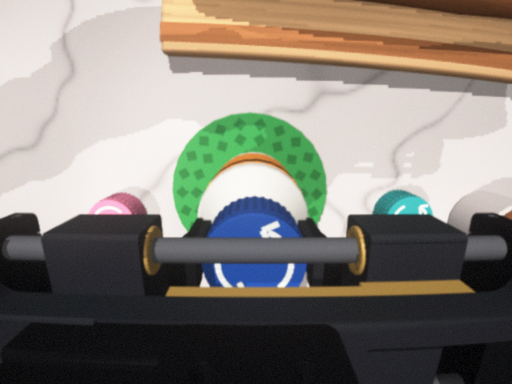

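View pics/s12.png

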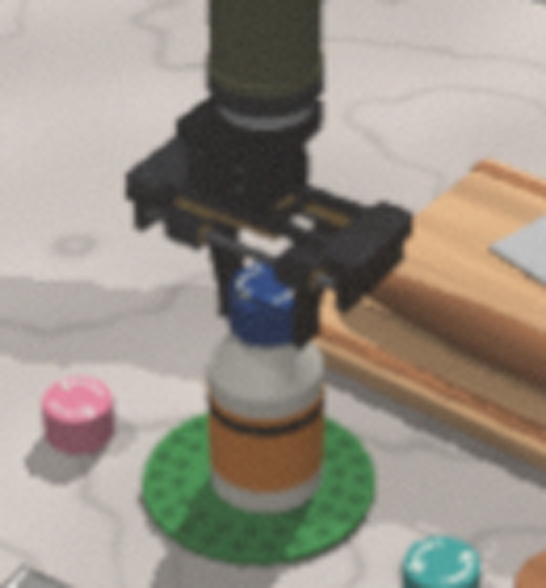

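The cap turned with the gripper: its arrow keeps the same place between the fingers. Lifting gently and checking for pull.

>>> step_arm:
  deltas:
    - [0,0,0,0,0,-1.5,40]
    - [0,0,0,0,0,-3,40]
    - [0,0,0,0,0,-4.5,40]
    - [0,0,0,0,0,-6,40]
    - [0,0,0,0,0,-8,40]
    - [0,0,0,0,0,-10,40]
    - [0,0,0,0,0,-12,40]
    - [0,0,0,0,0,-12,40]

```text
time: 23.05
position: [0.4986, 0.0316, 0.1313]
tool_rot: [-2.224, -2.219, 0.001]
ft_force: [-0.7, -0.9, -1.0]
grip_width: 0.615
```

```bash
python3 - <<'E'
from h import *
s=ctrl.get_state(); print(s['time'],s['position'],yaw(s),s['ft_force'],s['torque'],s['grip_width'])
im=optics.get_image('scene'); save('s13',cv2.resize(im[100:240,190:320],None,fx=4.2,fy=4.2,interpolation=cv2.INTER_CUBIC))
E
```

```text
23.05 [0.49857625 0.03163331 0.13126467] -0.13623049394330283 [-0.68763349 -0.87989053 -1.03869135] [-0.08279554  0.03192996 -0.04226158] 0.6152380024557033
```

View pics/s13.png

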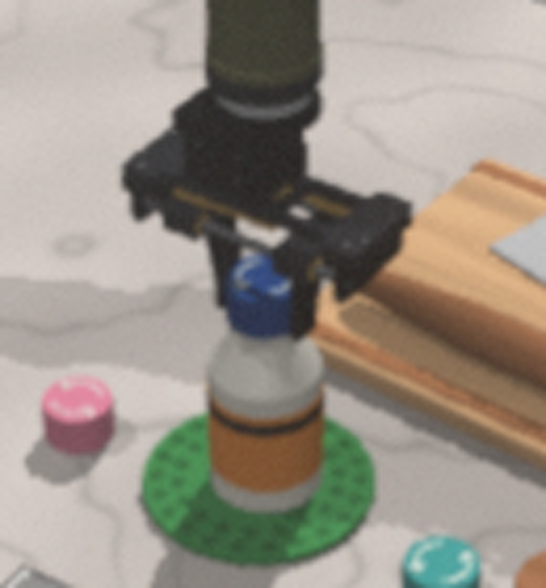

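>>> step_arm:
  deltas:
    - [0,0,0,0,0,-2,40]
    - [0,0,0,0,0,-5,40]
    - [0,0,0,0,0,-8,40]
    - [0,0,0,0,0,-11,40]
    - [0,0,0,0,0,-14,40]
    - [0,0,0,0,0,-17,40]
    - [0,0,0,0,0,-20,40]
    - [0,0,0,0,0,-20,40]

```text
time: 24.1
position: [0.4988, 0.0323, 0.1518]
tool_rot: [-2.223, -2.219, -0.001]
ft_force: [0.1, 0.6, -0.4]
grip_width: 0.613
```

```bash
python3 - <<'E'
from h import *
s=ctrl.get_state(); print(s['time'],s['position'],yaw(s),s['ft_force'],s['torque'],s['grip_width'])
im=optics.get_image('scene'); save('s14',cv2.resize(im[100:240,190:320],None,fx=4.2,fy=4.2,interpolation=cv2.INTER_CUBIC))
E
```

```text
24.1 [0.49881789 0.03229671 0.15180304] -0.1004992701532813 [ 0.08068316  0.584704   -0.41341139] [-0.12215393  0.05787876 -0.00122425] 0.6128796023919821
```

View pics/s14.png

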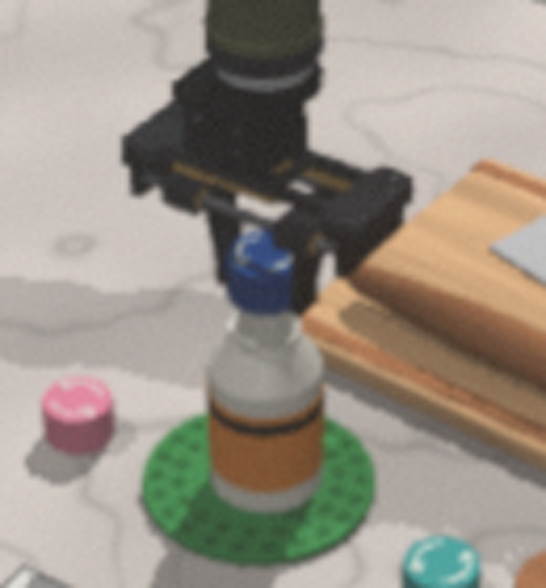

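The cap has come off, the neck is visible and the bottle stands still. Lifting the rest of the way.

>>> step_arm:
  deltas:
    - [0,0,0,0,0,-5,40]
    - [0,0,0,0,0,-12,40]
    - [0,0,0,0,0,-19,40]
    - [0,0,0,0,0,-26,40]
    - [0,0,0,0,0,-33,40]
    - [0,0,0,0,0,-37,40]
    - [0,0,0,0,0,-38,40]
    - [0,0,0,0,0,-38,40]

```text
time: 25.15
position: [0.4985, 0.0322, 0.1894]
tool_rot: [-2.223, -2.219, 0.0]
ft_force: [0.2, 0.1, -0.9]
grip_width: 0.613
```

>>> step_arm:
  deltas:
    - [0,0,0,0,0,0,40]
    - [0,0,0,0,0,0,40]
    - [0,0,0,0,0,0,40]
    - [0,0,0,0,0,0,40]
    - [0,0,0,0,0,0,40]
    - [0,0,0,0,0,0,40]
    - [0,0,0,0,0,0,40]
    - [0,0,0,0,0,0,40]

```text
time: 26.15
position: [0.4986, 0.0322, 0.1895]
tool_rot: [-2.223, -2.219, -0.0]
ft_force: [-0.0, 0.0, -0.4]
grip_width: 0.615
```

```bash
python3 - <<'E'
from h import *
s=ctrl.get_state(); print(s['time'],s['position'],s['ft_force'],s['grip_width'],Ro.from_rotvec(s['tool_rot']).apply([0,0,1]))
im=optics.get_image('scene'); c=optics.get_calibration('scene')
hsv=cv2.cvtColor(im,cv2.COLOR_RGB2HSV).astype(int); m=np.zeros(im.shape[:2],np.uint8)
m[130:200,220:290]=((hsv[...,0]>105)&(hsv[...,0]<125)&(hsv[...,1]>120))[130:200,220:290]
ys,xs=np.nonzero(m); print('cap',xs.mean(),ys.min(),ys.max(), 'pred c +50:',proj(c,[.4988,.0323,.228]),proj(c,[.4988,.0323,.178]))
save('s15',cv2.resize(im[90:330,110:330],None,fx=2.4,fy=2.4,interpolation=cv2.INTER_CUBIC))
im=optics.get_image('top'); save('t15',im)
E
```

```text
26.15 [0.4986304  0.03219684 0.18950005] [-0.01056318  0.0319315  -0.3949293 ] 0.6154769943273319 [-3.44091364e-04  4.75868459e-04 -9.99999828e-01]
cap 251.69230769230768 145 154 pred c +50: [253.34248054 155.10031541] [253.49366118 169.08124389]
```

View pics/s15.png

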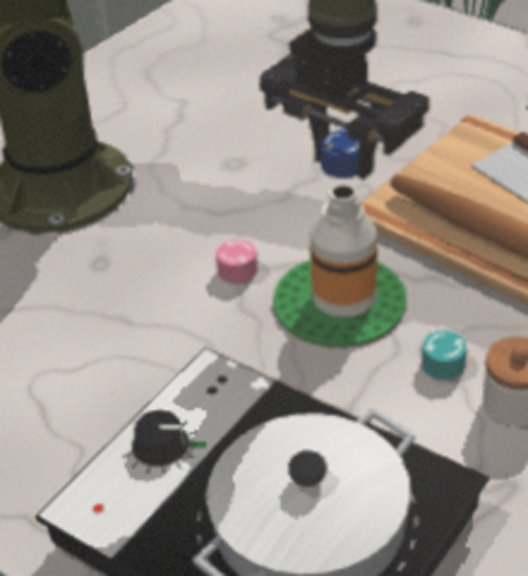

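View pics/t15.png

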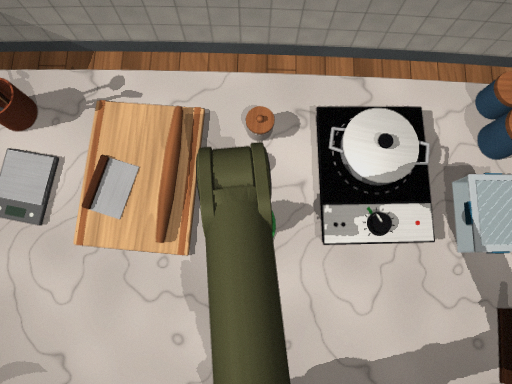

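The cap centre is at scene pixel (252,154), which is about 55 mm above the rim. The open mouth is visible at about (253,169), and the knob's pointer is aligned with the green mark. Handing in.

```bash
python3 -c "
from bench import ctrl
print(ctrl.close_job())"
```

```text
the job is handed in; nothing more can be done
None
```

I did both parts of the task and handed the job in at about 26 s of the 54 s allowed. The hand-in gives no verdict.

**Knob:** I turned it about 59° clockwise and let go. Afterwards the wrist view put the pointer line at 32.8° and the green mark at 35.0°, within the 0.15 rad (8.6°) tolerance.

**Cap:** I pushed it down about 6 mm with 17–24 N and turned it 60° anticlockwise. It came free with only about 1 N of pull. At hand-in it was gripped at 53.5 mm opening, with the tool pointing straight down. The scene view put its centre about 55 mm above the bottle's mouth.

**Everything else:** In the last pictures the bottle is upright on the trivet with its mouth open. The pan, rolling pin, divider and salt jar look unmoved.

**What went wrong or disagreed:**
- **First knob grasp:** it missed. The fingertips sit about 25 mm behind the stated TCP, so they slid over the knob's top without turning it. I went lower and the second grasp held.
- **Cap position:** the views disagreed by about 3–6 mm. I used a value between them, and the grasp was good.
- **Bottle rotation:** I couldn't check directly whether the bottle turned with the cap. The cap coming off freely suggests it did not.

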